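# Weigh the barbecue's gas canister

## Robot

A 6-joint arm with a two-finger parallel gripper is mounted at the origin on the work surface. World frame = base frame: x ahead of the robot, y to its left, z up, the work surface at z = 0. Lengths are in m, angles in rad, forces in N, time in s.
With the tool pointing down it reaches from about 0.275 to 0.875 m from the base axis. Payload 12.5 kg.
Tool frame: the origin (TCP) lies at the very end of the fingers, on their centre line; the grasp point (between the pads) lies 19 mm behind it; x points along the fingers, y is the direction in which the jaws open and shut, and the axes are right-handed (so a half turn about x gives the same grasp; the last joint's range is limited). The gripper opens to 85 mm and grips with 20 to 120 N. Pads are 22 mm wide; open, the fingers measure 114 mm over their backs; the gripper's body (76 mm by 85 mm) begins 54 mm behind the grasp point. The pads swing forward as they close: fully open they stand 13 mm farther back than shut.
Start: joints at [-1.374, 0.351, 1.652, -0, 1.139, -0.085], TCP at [0.153, -0.528, 0.231] pointing down, gripper open.
Joint ranges: [-2.75, 2.75], [-0.79, 2.1], [0.01, 2.65], [-1.57, 4.71], [0.07, 3.14], [-2.87, 2.87]. Speed limits (rad/s): [2.22, 2.22, 2.79, 3.14, 3.14, 3.14].

## Interface

Orientations are given as a 3x3 rotation matrix whose columns are the frame's x, y, z axes.
In Python, from bench import manip gives the robot as it stands. Calls block until the motion is done:
- manip.move_ptp(position, orientation): joint-space move of the TCP to a pose.
- manip.move_l(position, attitude=None, max_speed=0.15): straight line of the TCP; attitude=None keeps the orientation; max_speed is the mean speed in m/s.
- manip.move_j(angles): joint-space move.
- manip.set_gripper(opening, effort=None): opening from 0.0 (shut) to 1.0 (fully open); effort is the grip in N (None keeps the last); returns when the fingers have stopped.
- manip.dwell(seconds).
- manip.inverse_kinematics(position, orientation): joint angles nearest the present ones, or None.
- manip.grab_frame(name): name is "scene" or "top" or "wrist"; returns (picture, depth): 480x640x3 uint8, red, green, blue; 480x640 float32, m along the optical axis (not along the pixel's ray), 0 where there is no reading.
- manip.get_calibration(name): a dict with "camera_matrix" (3x3 intrinsics, pixels), "k1" (the pictures are not rectified: a ray, as slopes to the right and down, at radius r is drawn at 1 + k1 r^2 times it, then the intrinsics apply), "R" (3x3) and "t" (3): a world point X has camera coordinates R X + t. Camera axes: x right, y down, z forward; pixel columns grow to the right and rows downward; lengths in m; the calibration is good to about 2 mm. A picture is of the moment at which its call begins: read the wrist's pose just before it. get_calibration takes no time and is no camera call; for the wrist camera it gives the pose at the moment of the call.
A pose or a line that the arm cannot do raises manip.Unreachable and nothing moves.
- manip.sign_off(): hands the job in, once; it reports no verdict.
Trained networks look in the newest picture that a camera, given by its name, has taken for a name from the list of things; names that differ only in an ending like _2 or _b are one class to them, and where a whole thing is asked for, a point or a joint stands for the part that bears it (a point fixed in the world has none). Each returns a list of dicts, best first, with "confidence" (0 to 1); they miss things now and then, are a little off and sometimes report something else, mostly with a low value. They report only what shows in the picture. A call takes as long as a camera call.
- manip.look_for(camera, name): "at" ([x, y, z] in m, in world coordinates, good to about 4 mm: the middle of the surface that is visible of it).
Readings, each from a call of its own:
- manip.current_time(): time.
- manip.current_qpos(): joint angles.
- manip.current_joint_vel(): joint speeds.
- manip.current_joint_torque(): joint torques, N m.
- manip.current_ee_pos(): TCP position.
- manip.current_tcp_rot(): TCP orientation.
- manip.current_force(): force on the tool from outside, world axes, zero at the start.
- manip.current_ft_torque(): the same for the moment, N m.
- manip.current_grip_width(): opening from 0.0 (shut) to 1.0 (fully open).
Only numpy, scipy, OpenCV 4.12 (cv2) and the standard library are available. Lean on these libraries where they do the work, as an engineer would, in place of code of your own. Each camera call takes 0.05 s, during which the arm holds its last target.

## Task

Find out how much gas is left: swing the cradle's sprung hold-down arm up past its hold-open point so that it stays open by itself, then lift the gas canister out by its bail and hang it by the bail bar on both prongs of the spring balance's hook. Lower it gently, without dropping it or driving the hook to its bottom stop, let go and wait until it hangs still. Finally, with the canister left hanging, swing the hold-down arm shut on the empty cradle; leave the drink can, the sauce bottle and the turner alone.

Things in the scene. Friction and masses are not known exactly. Their poses are not given: they have to be found in the camera images.
- canister_bar (a point): Middle of the loose gas canister's bail bar: grasp here. Grey canister 104 mm diameter, brass valve top 116 mm above its underside, 0.3-0.55 kg. The rigid steel bail is an upside-down U of 10 mm rod: its level top bar runs along this point's y (132 mm between leg centres), its axis 165 mm above the canister's underside; 49 mm are free between bar axis and valve. z is up.
- cradle: Fixed steel cradle; origin on the table under the centre of the canister's place, z up. Base plate 10 mm thick, with four lips 13 mm higher that enclose the canister's foot. A post at x = +80 mm (far side), 200 mm tall, carries the hold-down arm's hinge.
- clamp_arm (a joint): Angle (rad) of the sprung hold-down arm: about 0 lying level on the middle of the bail bar, which it blocks; -0.05 shut on the empty cradle; 2.1 fully open, leaning away from the robot. Its over-centre spring pulls it shut below about 1.05 rad and throws it fully open beyond about 1.2 rad, where it stays. Turning it takes less than 5 N at the grip.
- clamp_grip (a point): Centre of the black grip barrel at the hold-down arm's free end, 16 mm diameter, 24 mm long across the arm (along this point's y, parallel to the hinge): pinch its two ends from above. The arm is a steel bar 14 mm wide, 10 mm thick; the grip lies 130 mm from the hinge and travels on an upright arc about it. The point turns with the arm.
- clamp_hinge (a point): Middle of the hold-down arm's hinge, fixed, 185 mm above the table. y is the hinge's axis, z up; -x points across the cradle's centre, 80 mm away, roughly to the robot. At arm angle a the grip lies 130 cos(a) mm along -x and 130 sin(a) mm above the hinge.
- scale: Fixed bench spring balance; origin on the table under the hook's seat, z up; same axes as the hook. Base plate 12 mm thick. Behind the hook (+x) a white dial plate and column start at x = +124 mm; the column's top is 308 mm above the table.
- scale_hook (a joint): How far (m) the sprung hook has dipped: 0 unloaded, bottom stop at 0.06. Stiffness 150 N/m, preload 0.4 N: dip = (weight in N - 0.4) / 150, so the canister sinks it 18 to 34 mm; it bobs when let go and needs a second or two to settle.
- hook_seat (a point): Where the middle of the bail bar's axis belongs on the sprung twin hook; 275 mm up unloaded, dips with it. Two 8 mm prongs at y = +-38 mm point to -x (about to the robot). Their level seat spans x = -14 to +15 mm, its top 5 mm below this point; upturned tips at x = -25 end 22 mm above it; behind, prongs rise to 16 mm above it, cross bar at x = +95. Pass the bail over the tips from -x, then lower.
- can: Bystander: plain aluminium drink can, 66 mm diameter, 115 mm tall, origin at the centre of its underside.
- sauce: Bystander: grey sauce bottle with white cap, 60 mm diameter, 170 mm tall, origin at the centre of its underside.
- turner: Bystander: turner (spatula) lying flat on the table between the cradle and the balance.

How it is judged:
By the outcome, as a careful person would: the job done as asked, in the order asked, and still so for the second after the job is handed in, with the robot touching nothing.
It also fails if it takes over 72 s, if anything falls off the work surface, if the arm or the gripper's body presses on something with over 40 N, if the wrist force passes 120 N, or if a joint passes its speed limit or range.

## Working session

There is one attempt and no reset: what is moved stays moved. The work goes in short steps, each a Python script; the robot and the scene stay as the last script left them, time stands still between calls to the robot, and variables do not carry over. Pictures are saved under pics/ and viewed, and the job is handed in when it is done.

```bash
ls; mkdir -p pics; cat > h.py <<'E'
import numpy as np, cv2
from bench import manip
def snap(cam,fn):
    cal=manip.get_calibration(cam)
    p,d=manip.grab_frame(cam)
    cv2.imwrite('pics/'+fn+'.png',cv2.cvtColor(p,cv2.COLOR_RGB2BGR))
    np.savez('pics/'+fn+'.npz',d=d,**{k:np.array(v) for k,v in cal.items()})
    return p,d,cal
def p2w(cal,u,v,z):
    K=np.array(cal['camera_matrix']);k1=float(cal['k1'])
    x=cv2.undistortPoints(np.array([[[u,v]]],float),K,np.array([k1,0,0,0.]))[0,0]
    R=np.array(cal['R']);t=np.array(cal['t'])
    return R.T@(np.array([x[0]*z,x[1]*z,z])-t)
E
python3 - <<'E'
from h import *
print(manip.current_time())
for c in ['scene','top','wrist']:
    snap(c,c+'0')
    for n in ['canister_bar','cradle','clamp_arm','clamp_grip','clamp_hinge','scale','scale_hook','hook_seat','can','sauce','turner']:
        try:
            r=manip.look_for(c,n); print(c,n,[(np.round(q['at'],4).tolist(),round(q['confidence'],2)) for q in r[:3]])
        except Exception as e: print(c,n,repr(e))
print(manip.current_time())
E
```

```text
pics
0.0
scene canister_bar [([0.5102, -0.1867, 0.0929], 0.77)]
scene cradle [([0.5649, -0.1888, 0.0142], 0.91)]
scene clamp_arm [([0.5145, -0.2003, 0.1918], 0.85)]
scene clamp_grip [([0.5135, -0.198, 0.1923], 0.61)]
scene clamp_hinge [([0.5741, -0.1878, 0.0122], 0.86)]
scene scale [([0.6112, 0.2455, 0.0136], 0.91)]
scene scale_hook [([0.5781, 0.2327, 0.2945], 0.75)]
scene hook_seat [([0.5742, 0.2333, 0.2923], 0.91)]
scene can [([0.383, 0.4065, 0.1066], 0.68)]
scene sauce [([0.3661, -0.4194, 0.0936], 0.95)]
scene turner [([0.469, -0.0148, 0.0014], 0.82)]
top canister_bar [([0.4939, -0.192, 0.0976], 0.58)]
top cradle [([0.5366, -0.1977, 0.0104], 0.95)]
top clamp_arm [([0.5134, -0.2015, 0.1893], 0.72)]
top clamp_grip [([0.514, -0.2, 0.1922], 0.65)]
top clamp_hinge [([0.538, -0.1978, 0.0125], 0.91)]
top scale [([0.5709, 0.2218, 0.0103], 0.93), ([0.5163, -0.2013, 0.1855], 0.5)]
top scale_hook [([0.5851, 0.2219, 0.2926], 0.94)]
top hook_seat [([0.582, 0.2285, 0.2943], 0.65)]
top can [([0.3652, 0.3891, 0.1154], 0.65)]
top sauce []
top turner [([0.4699, -0.0127, 0.0029], 0.73), ([0.3518, -0.4183, 0.1089], 0.29)]
wrist canister_bar []
wrist cradle []
wrist clamp_arm []
wrist clamp_grip []
wrist clamp_hinge []
wrist scale []
wrist scale_hook []
wrist hook_seat []
wrist can [([0.3278, -0.4487, 0.0235], 0.59)]
wrist sauce [([0.3298, -0.4471, 0.0234], 0.97)]
wrist turner []
1.8
```

View pics/scene0.png

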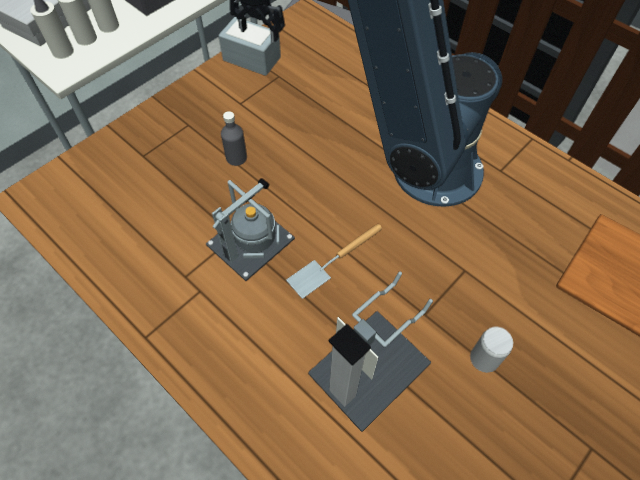

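View pics/top0.png

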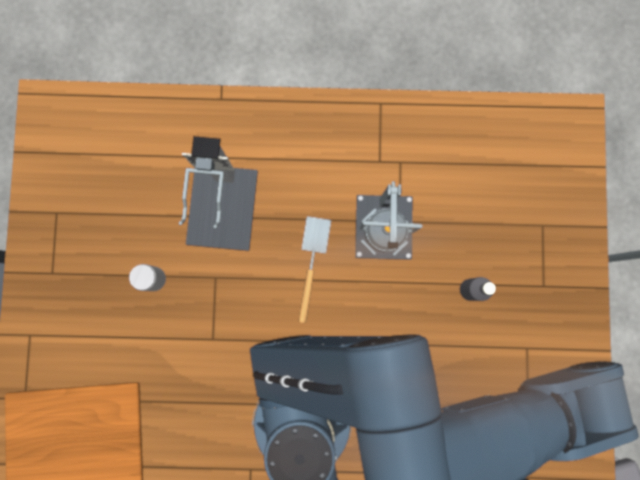

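```bash
python3 - <<'E'
from h import *
print(manip.current_tcp_rot().round(3) if hasattr(manip.current_tcp_rot(),'round') else manip.current_tcp_rot())
cal=manip.get_calibration('wrist'); R=np.array(cal['R']);t=np.array(cal['t'])
Rt=np.array(manip.current_tcp_rot());p=np.array(manip.current_ee_pos())
print('cam in tool',Rt.T@(-R.T@t-p)); print('cam axes in tool',(Rt.T@R.T).round(3)); print(cal['camera_matrix'],cal['k1'])
for c in ['scene','top']:
    cal=manip.get_calibration(c); R=np.array(cal['R']);t=np.array(cal['t']); print(c,-R.T@t)
for y in [-.2,.23]:
  for s in (1,-1):
    D=np.array([[0,0,1],[0,s,0],[-1,0,0]],float)
    D[:,2]=np.cross(D[:,0],D[:,1])
    for x in(.35,.4,.45): print(y,s,x,manip.inverse_kinematics([x,y,.42],D))
import cv2
im=cv2.imread('pics/scene0.png'); cv2.imwrite('pics/sc0.png',cv2.resize(im[160:440,180:460],None,fx=2.1,fy=2.1,interpolation=cv2.INTER_CUBIC))
E
```

```text
[[-0.     0.278 -0.961]
 [ 0.    -0.961 -0.278]
 [-1.    -0.     0.   ]]
cam in tool [-0.14365898  0.00152793 -0.07412947]
cam axes in tool [[-0.    -0.289  0.957]
 [ 1.     0.001  0.   ]
 [-0.001  0.957  0.289]]
[[340.59398479   0.         319.75638502]
 [  0.         340.59398479 244.84535506]
 [  0.           0.           1.        ]] -0.04928989352329489
scene [0.93668823 0.4171086  1.21620824]
top [ 0.31657619 -0.01412158  1.57058118]
-0.2 1 0.35 [-6.34755777e-01 -7.22489804e-02  1.68684128e+00 -4.44089210e-16
  1.52700035e+00 -2.20555210e+00]
-0.2 1 0.4 [-5.67813041e-01  1.91991922e-02  1.59810591e+00 -4.44089210e-16
  1.52428755e+00 -2.13860937e+00]
-0.2 1 0.45 [-5.12792416e-01  1.11877266e-01  1.49864087e+00 -4.44089210e-16
  1.53107452e+00 -2.08358874e+00]
-0.2 -1 0.35 [-6.34755777e-01 -7.22489804e-02  1.68684128e+00 -4.44089210e-16
  1.52700035e+00  9.36040549e-01]
-0.2 -1 0.4 [-5.67813041e-01  1.91991922e-02  1.59810591e+00 -4.44089210e-16
  1.52428755e+00  1.00298329e+00]
-0.2 -1 0.45 [-5.12792416e-01  1.11877266e-01  1.49864087e+00 -4.44089210e-16
  1.53107452e+00  1.05800391e+00]
0.23 1 0.35 [ 4.70121347e-01 -3.95272677e-02  1.65616451e+00 -4.44089210e-16
  1.52495541e+00 -1.10067498e+00]
0.23 1 0.4 [ 4.20885051e-01  4.83678264e-02  1.56783481e+00 -4.44089210e-16
  1.52539001e+00 -1.14991128e+00]
0.23 1 0.45 [ 3.80355024e-01  1.38297990e-01  1.46853564e+00 -4.44089210e-16
  1.53475902e+00 -1.19044130e+00]
0.23 -1 0.35 [ 4.70121347e-01 -3.95272677e-02  1.65616451e+00 -4.44089210e-16
  1.52495541e+00  2.04091767e+00]
0.23 -1 0.4 [ 4.20885051e-01  4.83678264e-02  1.56783481e+00 -4.44089210e-16
  1.52539001e+00  1.99168138e+00]
0.23 -1 0.45 [ 3.80355024e-01  1.38297990e-01  1.46853564e+00 -4.44089210e-16
  1.53475902e+00  1.95115135e+00]
```

View pics/sc0.png

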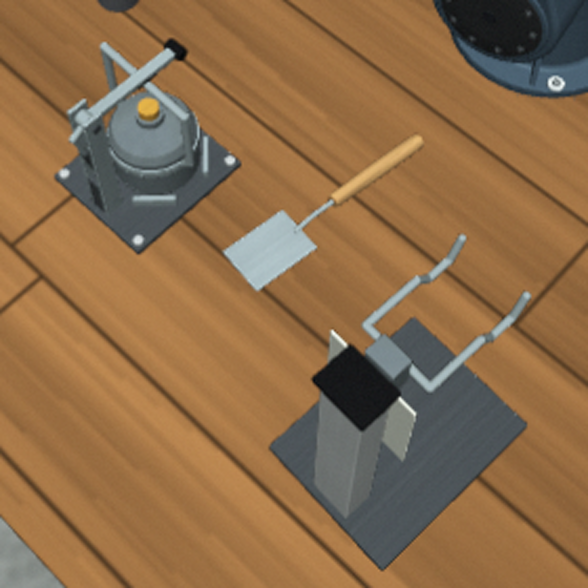

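```bash
cat >> h.py <<'E'
def D(yaw=0.):
    # tool down, jaws along y' (world y turned by yaw), camera on robot side
    x=np.array([0,0,-1.]); y=np.array([-np.sin(yaw),np.cos(yaw),0]); return np.stack([x,y,np.cross(x,y)],1)
def lk(c,*ns):
    for n in ns:
        r=manip.look_for(c,n); print(c,n,[(np.round(q['at'],4).tolist(),round(q['confidence'],2)) for q in r[:3]])
E
python3 - <<'E'
from h import *
p=np.array(manip.current_ee_pos())
manip.move_l([p[0],p[1],.42],max_speed=.3)
manip.move_ptp([.42,-.2,.40],D())
snap('wrist','w1'); lk('wrist','clamp_grip','clamp_arm','canister_bar')
manip.move_l([.42,-.13,.40],max_speed=.2)
snap('wrist','w2'); lk('wrist','clamp_grip','clamp_arm','canister_bar')
manip.move_ptp([.44,.18,.50],D())
snap('wrist','w3'); lk('wrist','hook_seat','scale_hook')
manip.move_l([.44,.26,.50],max_speed=.2)
snap('wrist','w4'); lk('wrist','hook_seat','scale_hook')
print(manip.current_time())
E
```

```text
wrist clamp_grip [([0.5061, -0.2047, 0.1871], 0.6), ([0.577, 0.2097, 0.0119], 0.44)]
wrist clamp_arm [([0.5083, -0.2044, 0.1892], 0.57)]
wrist canister_bar [([0.4955, -0.2029, 0.0955], 0.61)]
wrist clamp_grip [([0.5055, -0.2049, 0.188], 0.71)]
wrist clamp_arm [([0.5082, -0.2032, 0.192], 0.95)]
wrist canister_bar [([0.4948, -0.1903, 0.0961], 0.94)]
wrist hook_seat [([0.5857, 0.2243, 0.2897], 0.8)]
wrist scale_hook [([0.5924, 0.2296, 0.2912], 0.78)]
wrist hook_seat [([0.5858, 0.2267, 0.2911], 0.96)]
wrist scale_hook [([0.5924, 0.2323, 0.2896], 0.59)]
7.3333
```

View pics/w1.png

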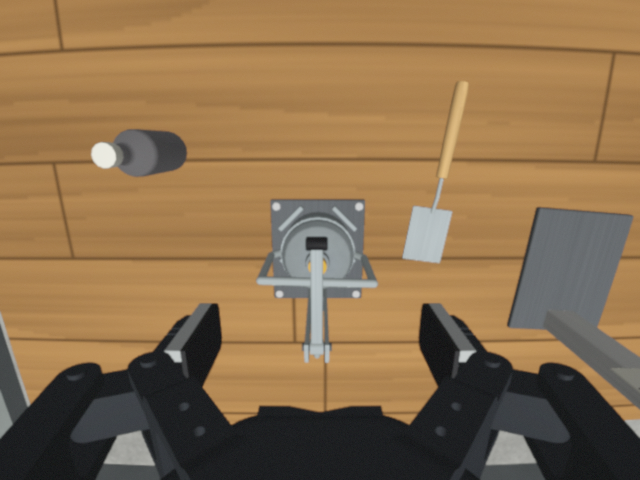

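View pics/w2.png

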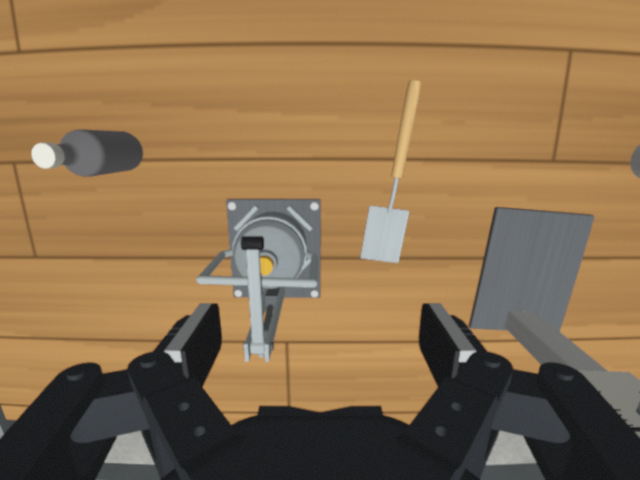

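View pics/w3.png

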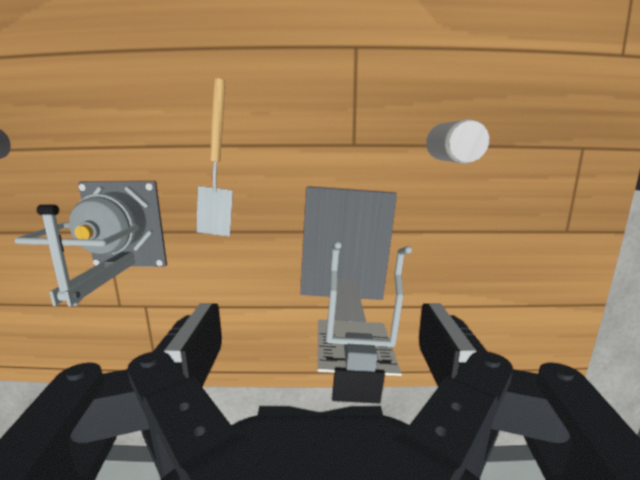

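View pics/w4.png

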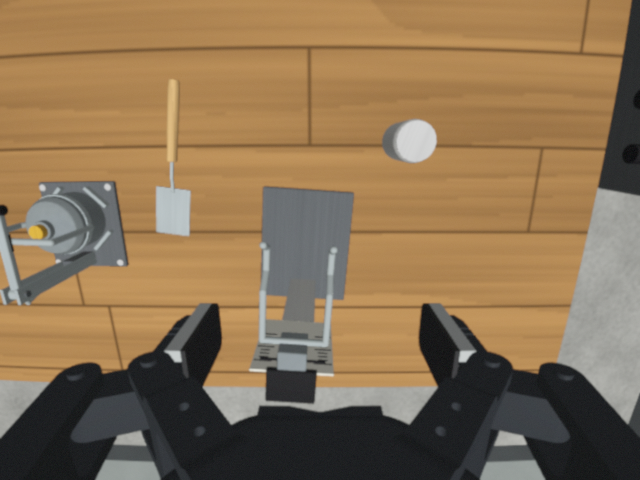

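```bash
python3 - <<'E'
import cv2,numpy as np
def crop(f,x,y,w,h,s):
    im=cv2.imread(f'pics/{f}.png')[y:y+h,x:x+w]; return cv2.resize(im,None,fx=s,fy=s,interpolation=cv2.INTER_CUBIC)
a=crop('w1',250,195,130,170,3); b=crop('w2',190,195,130,170,3)
cv2.imwrite('pics/c12.png',np.hstack([a,b]))
a=crop('w3',310,230,130,170,3); b=crop('w4',240,230,130,170,3)
cv2.imwrite('pics/c34.png',np.hstack([a,b]))
E
```

```text
(no output)
```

View pics/c12.png

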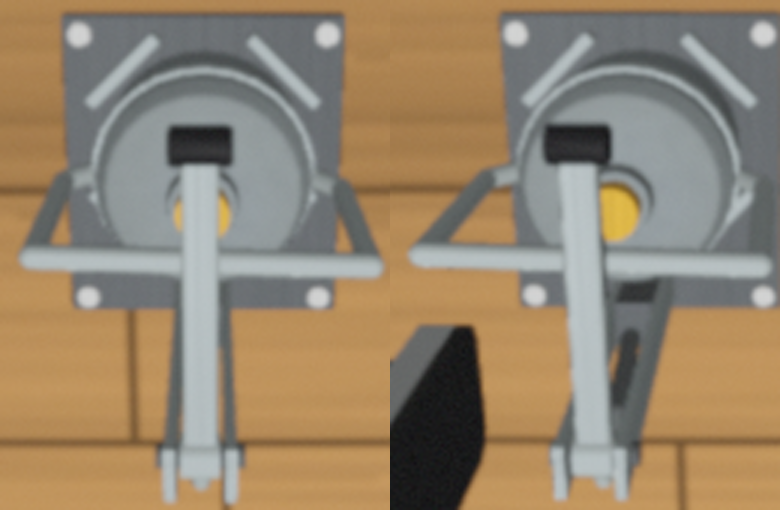

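View pics/c34.png

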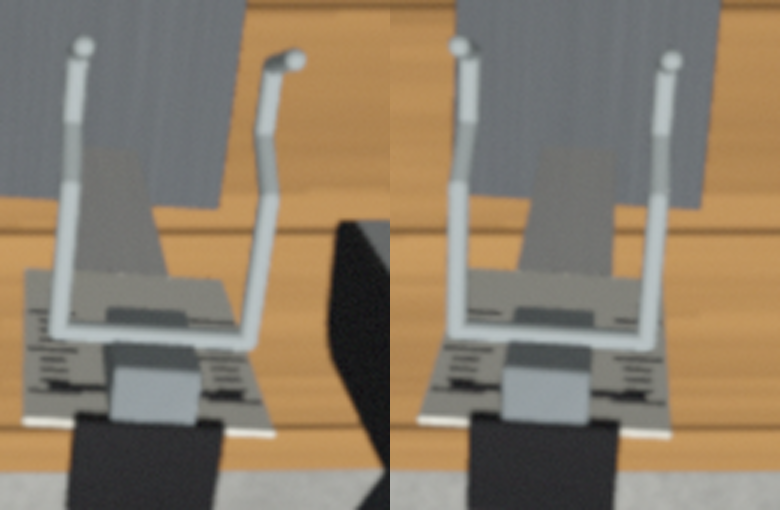

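```bash
cat > tri.py <<'E'
from h import *
def load(f):
    z=np.load(f'pics/{f}.npz'); return {k:z[k] for k in z}
def tri(fa,pa,fb,pb):
    Ps=[];xs=[]
    for f,p in ((fa,pa),(fb,pb)):
        c=load(f); Ps.append(np.hstack([c['R'],c['t'].reshape(3,1)]))
        xs.append(cv2.undistortPoints(np.array([[p]],float),c['camera_matrix'],np.array([float(c['k1']),0,0,0]))[0,0])
    X=cv2.triangulatePoints(Ps[0],Ps[1],xs[0],xs[1])[:,0]; return X[:3]/X[3]
def dp(f,p,w=1):
    c=load(f); u,v=int(round(p[0])),int(round(p[1])); d=c['d'][v-w:v+w+1,u-w:u+w+1]; d=d[d>0]
    return p2w(c,p[0],p[1],np.min(d)) if len(d) else None
E
python3 - <<'E'
from tri import *
np.set_printoptions(precision=4,suppress=True)
def go(fa,oa,fb,ob,L):
    for n,a,b in L:
        pa=(a[0]/3+oa[0]-.33,a[1]/3+oa[1]-.33); pb=(b[0]/3+ob[0]-.33,b[1]/3+ob[1]-.33)
        print(n,'tri',tri(fa,pa,fb,pb),'dep',dp(fa,pa),dp(fb,pb))
go('w1',(250,195),'w2',(190,195),[('grip',(200,146),(187,144)),('barL',(28,258),(30,255)),('barR',(375,267),(373,267)),('armatbar',(200,262),(189,260)),('forkL',(170,470),(169,470)),('forkR',(232,470),(231,470)),('valve',(203,213),(230,213)),('armfar',(200,440),(199,440)),('b1',(78,35),(126,35)),('b2',(327,35),(374,34)),('b3',(88,297),(145,295)),('b4',(318,298),(374,296))])
go('w3',(310,230),'w4',(240,230),[('tipL',(84,46),(69,46)),('tipR',(295,60),(282,61)),('cbL',(60,333),(66,333)),('cbR',(248,343),(258,343)),('k1L',(72,123),(77,123)),('k1R',(264,134),(272,134)),('k2L',(71,182),(67,183)),('k2R',(268,195),(266,196))])
E
```

```text
grip tri [ 0.4526 -0.2054  0.1873] dep [ 0.4507 -0.2054  0.1939] [ 0.4505 -0.204   0.1941]
barL tri [ 0.5024 -0.2731  0.1733] dep [ 0.4989 -0.2715  0.1818] [ 0.4986 -0.2697  0.1821]
barR tri [ 0.5044 -0.138   0.1783] dep [ 0.5025 -0.1387  0.1822] [ 0.5031 -0.1379  0.1819]
armatbar tri [ 0.4947 -0.2055  0.1956] dep [ 0.4963 -0.2056  0.1918] [ 0.4963 -0.2063  0.1918]
forkL tri [ 0.5805 -0.2175  0.2008] dep [ 0.5789 -0.2174  0.2023] [ 0.58   -0.2171  0.2025]
forkR tri [ 0.581  -0.1933  0.2   ] dep [ 0.5793 -0.1934  0.2017] [ 0.58   -0.1929  0.2023]
valve tri [ 0.5103 -0.2051  0.1023] dep [ 0.477  -0.2044  0.1915] [ 0.501  -0.2008  0.1284]
armfar tri [ 0.5696 -0.2058  0.1968] dep [ 0.5723 -0.2059  0.1917] [ 0.5733 -0.2069  0.192 ]
b1 tri [ 0.4444 -0.2716  0.0093] dep [ 0.4429 -0.2708  0.0158] [ 0.4432 -0.2694  0.0181]
b2 tri [ 0.4441 -0.1401  0.0098] dep [ 0.4428 -0.1409  0.0167] [ 0.443  -0.14    0.0158]
b3 tri [ 0.5949 -0.2716  0.01  ] dep [ 0.5919 -0.2708  0.0163] [ 0.5915 -0.2697  0.0174]
b4 tri [ 0.5947 -0.1405  0.0113] dep [ 0.5928 -0.141   0.016 ] [ 0.5921 -0.1404  0.0164]
tipL tri [0.4725 0.1969 0.2952] dep [0.4715 0.1967 0.2985] [0.4718 0.1973 0.2978]
tipR tri [0.4782 0.2729 0.2942] dep [0.4767 0.2717 0.2985] [0.4771 0.2727 0.2984]
cbL tri [0.5912 0.1894 0.2929] dep [0.5907 0.1894 0.2933] [0.591  0.1895 0.2935]
cbR tri [0.5994 0.2652 0.2871] dep [0.5956 0.2637 0.2932] [0.5956 0.2651 0.2929]
k1L tri [0.5116 0.194  0.2698] dep [0.5101 0.1939 0.2735] [0.5105 0.1946 0.2729]
k1R tri [0.5178 0.2705 0.2659] dep [0.515  0.2688 0.2728] [0.5152 0.2703 0.2723]
k2L tri [0.5269 0.193  0.2921] dep [0.5267 0.193  0.2918] [0.5268 0.1931 0.293 ]
k2R tri [0.5329 0.2677 0.2906] dep [0.532  0.2673 0.2922] [0.5326 0.2677 0.2915]
```

```bash
cat >> h.py <<'E'
H=np.array([.581,-.2050,.185])
def gp(a): return H+.130*np.array([-np.cos(a),0,np.sin(a)])
def tcp(a): return gp(a)-[0,0,.019]
def st(m=''): print(m,round(manip.current_time(),2),np.round(manip.current_ee_pos(),4),'F',np.round(manip.current_force(),2),'w',round(manip.current_grip_width(),3))
E
python3 - <<'E'
from h import *
st()
manip.move_ptp([.451,-.205,.30],D())
manip.set_gripper(.6,30)
st('above')
manip.move_l(tcp(0.0),max_speed=.15)
st('down')
manip.set_gripper(0.,30); st('pinch')
snap('wrist','w5'); snap('scene','s5')
E
```

```text
7.33 [0.4401 0.2589 0.5002] F [ 0.39 -0.64  0.09] w 0.997
above 9.61 [ 0.4511 -0.2049  0.3   ] F [-0.19 -0.3   0.31] w 0.599
down 10.65 [ 0.4514 -0.2052  0.1667] F [ 0.7  -0.33  0.88] w 0.597
pinch 11.0 [ 0.4512 -0.2044  0.1667] F [0.34 6.08 4.61] w 0.273
```

View pics/w5.png

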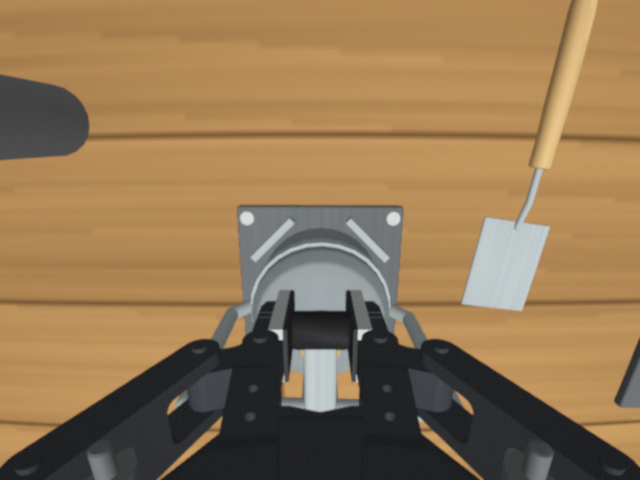

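The wrist view shows the black barrel at (320,330), squarely between the pads, and the width reading of 0.27 fits its 24 mm length. Now I swing the arm open.

```bash
sed -i 's/-.2050,.185/-.2043,.185/' h.py; python3 - <<'E'
from h import *
for a in np.arange(.13,1.9,.147):
    manip.move_l(tcp(a),max_speed=.12); st(round(a,2))
E
```

```text
0.13 11.39 [ 0.4521 -0.2043  0.1828] F [ 1.38 -0.63 -4.52] w 0.271
0.28 11.7 [ 0.4556 -0.2042  0.201 ] F [-1.53 -0.82 -3.5 ] w 0.273
0.42 12.01 [ 0.4621 -0.2043  0.219 ] F [-4.03 -1.96 -3.33] w 0.272
0.57 12.32 [ 0.4714 -0.2043  0.236 ] F [-5.13 -0.76 -1.34] w 0.277
0.72 12.62 [ 0.4829 -0.2043  0.2513] F [-5.25 -2.19  1.58] w 0.279
0.87 12.93 [ 0.4964 -0.2044  0.2646] F [-6.08 -1.03  2.82] w 0.272
1.01 13.24 [ 0.5118 -0.2044  0.2759] F [-3.38 -1.89  4.29] w 0.271
1.16 13.55 [ 0.5288 -0.2044  0.285 ] F [-3.55 -1.16  4.88] w 0.276
1.31 13.86 [ 0.5469 -0.2045  0.2915] F [-2.42 -2.3   7.46] w 0.272
1.45 14.17 [ 0.5659 -0.2046  0.2953] F [ 0.4  -1.94  7.5 ] w 0.271
1.6 14.47 [ 0.5853 -0.2046  0.2963] F [ 1.45 -1.98  8.18] w 0.276
1.75 14.78 [ 0.6045 -0.2047  0.2944] F [ 2.46 -1.62  8.47] w 0.274
1.89 15.09 [ 0.6233 -0.2047  0.2897] F [ 5.28 -2.    8.2 ] w 0.277
```

```bash
python3 - <<'E'
from h import *
manip.set_gripper(.55); st('open')
manip.move_l([.6233,-.2045,.36],max_speed=.2)
for s in (1,-1):
    for P in ([.5008,-.205,.16],[.4,.24,.3],[.499,.233,.25]):
        q=manip.inverse_kinematics(P,D(-.028+s*np.pi/2)); print(s,None if q is None else np.round(q,2))
manip.move_l([.42,-.2045,.40],max_speed=.25)
snap('wrist','w6'); lk('wrist','clamp_grip','clamp_arm','canister_bar'); snap('scene','s6'); st()
E
```

```text
open 15.45 [ 0.6219 -0.2042  0.2887] F [-0.7   0.88 -0.32] w 0.547
1 [-0.47  0.42  1.74 -0.    0.98  2.7 ]
1 [ 0.44  0.13  1.77 -0.    1.25 -2.67]
1 [ 0.35  0.33  1.63 -0.    1.18 -2.76]
-1 [-0.47  0.42  1.74 -0.    0.98 -0.45]
-1 [ 0.44  0.13  1.77 -0.    1.25  0.47]
-1 [ 0.35  0.33  1.63 -0.    1.18  0.38]
wrist clamp_grip [([0.5929, -0.206, 0.212], 0.57)]
wrist clamp_arm [([0.5966, -0.205, 0.2162], 0.94)]
wrist canister_bar []
 17.18 [ 0.4205 -0.2044  0.3995] F [-0.04 -0.18 -0.24] w 0.548
```

View pics/w6.png

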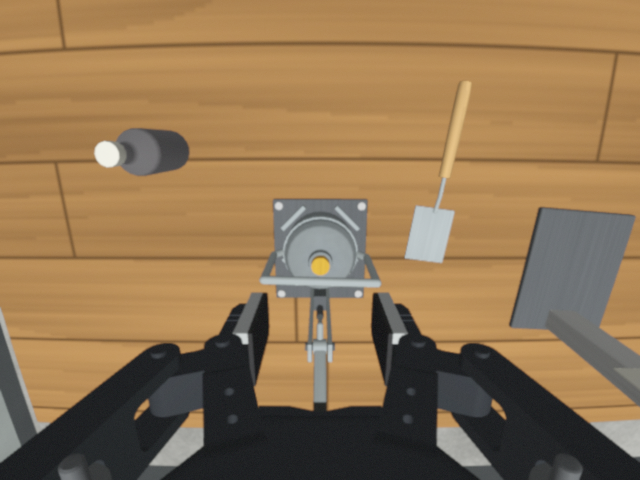

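The arm stands open, leaning away (320,345–410). The bail bar is free, running from (262,281) to (378,283). Next I re-measure the bar and grasp it.

```bash
python3 - <<'E'
from tri import *
c=load('w6'); pts=[]
for u in range(264,378,3):
    for v in range(274,292):
        d=c['d'][v,u]
        if d>0:
            X=p2w(c,u,v,d)
            if .168<X[2]<.19: pts.append(X)
pts=np.array(pts); A=np.polyfit(pts[:,1],pts[:,0],1); print(len(pts),'z',np.percentile(pts[:,2],[10,50,95]),'yaw',-A[0],'x@-.205',np.polyval(A,-.205),'y',pts[:,1].min(),pts[:,1].max())
E
```

```text
333 z [0.176691   0.17979089 0.18152577] yaw -0.028266347285201693 x@-.205 0.5005339475801971 y -0.27077400495990406 -0.14034490929426618
```

```bash
python3 - <<'E'
from h import *
y=-.028-np.pi/2
manip.move_ptp([.5005,-.205,.27],D(y)); 
manip.move_l([.5005,-.205,.157],max_speed=.15); manip.dwell(.2); st('down')
manip.set_gripper(0,60); st('grip')
snap('wrist','w7'); snap('scene','s7')
manip.move_l([.5005,-.205,.167],max_speed=.05); st('lift10')
manip.move_l([.5005,-.205,.20],max_speed=.1); manip.dwell(.2); st('lift')
snap('scene','s8'); snap('wrist','w8')
E
```

```text
down 19.76 [ 0.5008 -0.2052  0.1578] F [-0.56 -0.53  0.38] w 0.552
grip 20.2 [ 0.5008 -0.2051  0.1572] F [2.69 0.76 1.22] w 0.092
lift10 20.65 [ 0.5003 -0.205   0.167 ] F [-0.17 -0.68 -4.58] w 0.089
lift 21.33 [ 0.5002 -0.2048  0.1993] F [ 0.79  0.3  -4.46] w 0.092
```

View pics/w8.png

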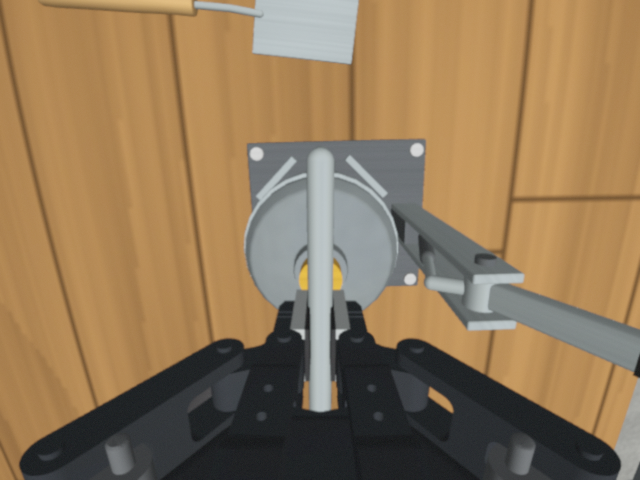

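View pics/s8.png

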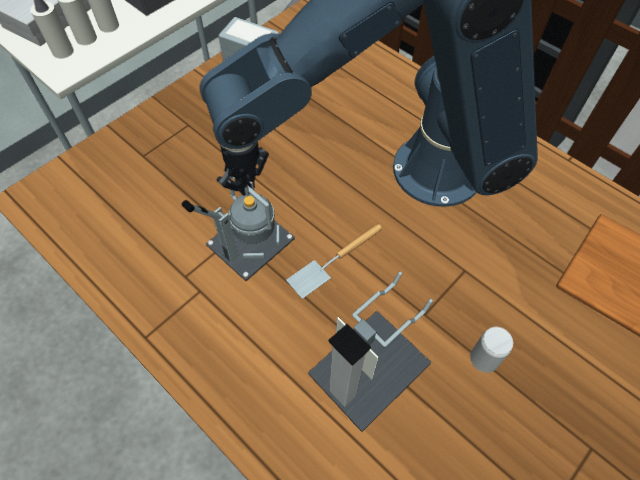

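```bash
cat >> h.py <<'E'
HY=-.066; SEAT=np.array([.4988,.2331,.275]); HD=np.array([np.cos(HY),np.sin(HY),0])
OFF=.018
def hk(x,dz): return SEAT+HD*x+np.array([0,0,dz-OFF])
E
python3 - <<'E'
from h import *
A=D(HY-np.pi/2)
manip.move_l([.5005,-.205,.30],max_speed=.15)
manip.move_l([.37,-.15,.30],max_speed=.2)
P=hk(-.125,.040); print(P)
manip.move_l(P,A,max_speed=.2); manip.dwell(.5); st('pre')
snap('scene','s9'); snap('wrist','w9'); snap('top','t9')
E
```

```text
[0.37407215 0.24134401 0.297     ]
pre 25.72 [0.3741 0.2413 0.297 ] F [ 0.34  0.98 -3.92] w 0.092
```

View pics/w9.png

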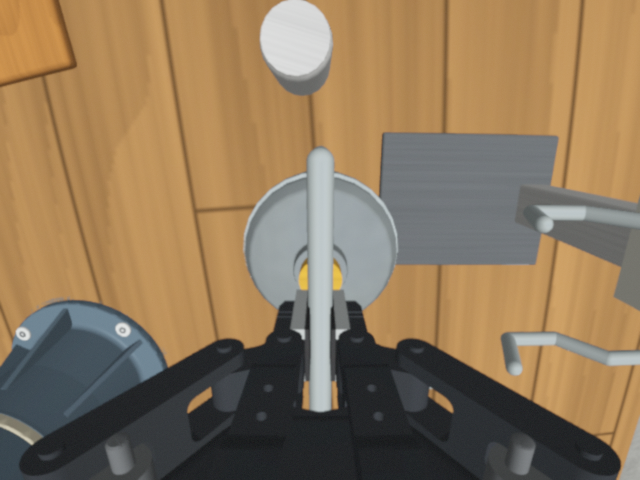

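View pics/s9.png

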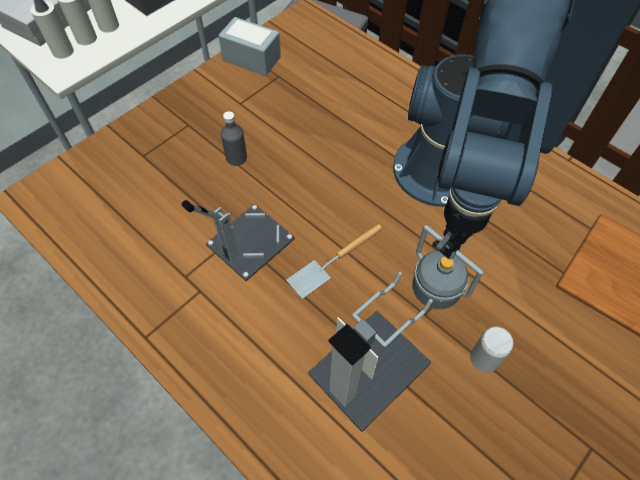

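```bash
python3 - <<'E'
from tri import *
np.set_printoptions(precision=4,suppress=True)
for n,p in [('tip1',(543,223)),('tip2',(515,369)),('barL',(320,160)),('bar2',(320,200)),('bar3',(320,250)),('bar4',(320,400)),('bar5',(320,350)),('barend',(320,151))]: print(n,dp('w9',p))
E
```

```text
tip1 [0.4755 0.274  0.2979]
tip2 [0.4712 0.1986 0.2979]
barL [0.3795 0.3077 0.3218]
bar2 [0.3786 0.294  0.322 ]
bar3 [0.3774 0.2755 0.3215]
bar4 [0.373  0.2078 0.3211]
bar5 [0.3747 0.2332 0.3216]
barend [0.3797 0.3106 0.3205]
```

```bash
sed -i 's/.4988,.2331,.275/.4986,.2337,.275/' h.py; python3 - <<'E'
from h import *
manip.move_l(hk(-.0,.040),max_speed=.08); manip.dwell(.5); st('over')
manip.move_l(hk(0,.012),max_speed=.08); st('12')
snap('wrist','w10')
fz=[]
for dz in (.006,.001,-.004,-.009,-.014):
    manip.move_l(hk(0,dz),max_speed=.05); st(dz)
snap('scene','s10')
E
```

```text
over 28.07 [0.4986 0.2337 0.297 ] F [-0.07  1.4  -4.46] w 0.094
12 28.57 [0.4986 0.2337 0.2689] F [ 0.26  0.04 -4.25] w 0.09
0.006 28.89 [0.4985 0.2336 0.2628] F [-0.51  0.14 -4.11] w 0.095
0.001 29.14 [0.4984 0.2336 0.2577] F [ 0.12 -0.15 -5.07] w 0.094
-0.004 29.39 [0.4985 0.2337 0.2528] F [ 0.59 -0.2  -3.34] w 0.094
-0.009 29.64 [0.4985 0.2337 0.2478] F [ 0.65  0.06 -2.39] w 0.095
-0.014 29.89 [0.4985 0.2337 0.2428] F [ 0.06  0.24 -2.04] w 0.092
```

View pics/w10.png

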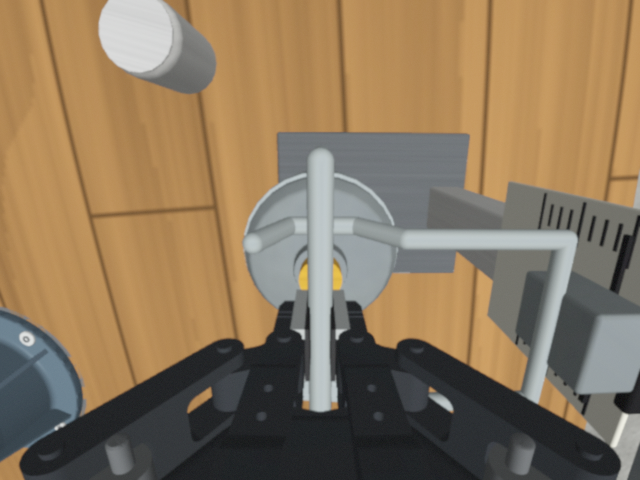

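View pics/s10.png

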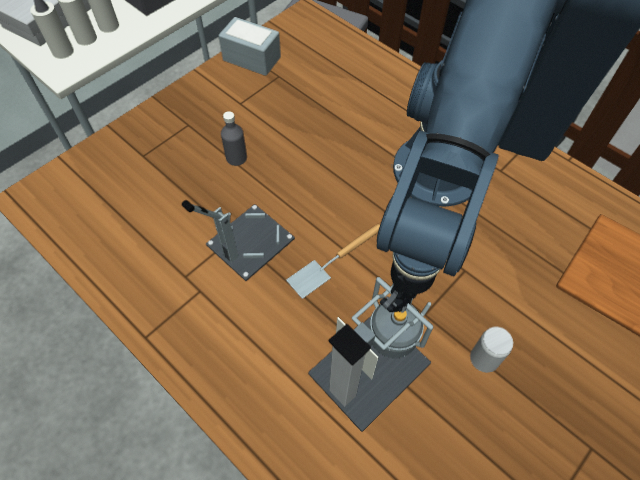

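```bash
python3 - <<'E'
from h import *
for dz in (-.019,-.022,-.025,-.028,-.031):
    manip.move_l(hk(0,dz),max_speed=.04); 
    f=[]
    for i in range(8): manip.dwell(.04); f.append(manip.current_force())
    f=np.mean(f,0); print(dz,np.round(f,2),round(manip.current_time(),2))
    if f[2]>-.25: break
E
```

```text
-0.019 [-0.05  0.04 -1.49] 30.55
-0.022 [ 0.69  0.06 -1.11] 31.13
-0.025 [ 0.23 -0.36  0.01] 31.72
```

```bash
python3 - <<'E'
from h import *
manip.set_gripper(.35,30); st('rel')
snap('wrist','w11')
manip.dwell(.3)
p=np.array(manip.current_ee_pos())
manip.move_l([p[0],p[1],.40],max_speed=.15); st('up')
snap('wrist','w12'); snap('scene','s12'); lk('scene','clamp_grip','clamp_arm')
E
```

```text
rel 32.06 [0.4986 0.2337 0.232 ] F [-1.23  0.4  -0.12] w 0.352
up 33.67 [0.4984 0.2336 0.3991] F [ 0.27 -0.44 -0.12] w 0.349
scene clamp_grip []
scene clamp_arm [([0.6213, -0.1993, 0.2615], 0.67)]
```

View pics/w12.png

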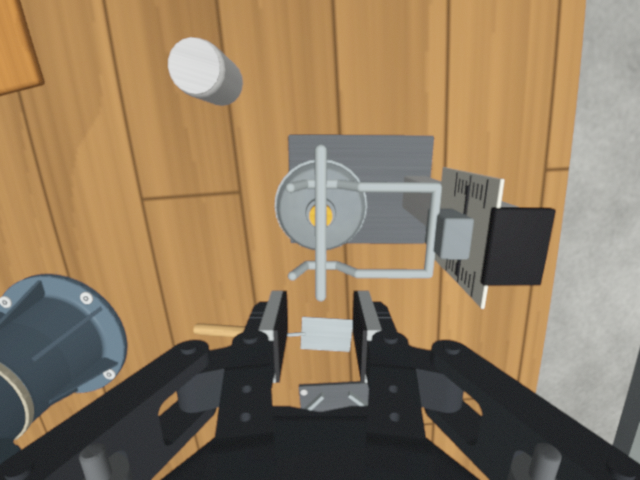

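View pics/s12.png

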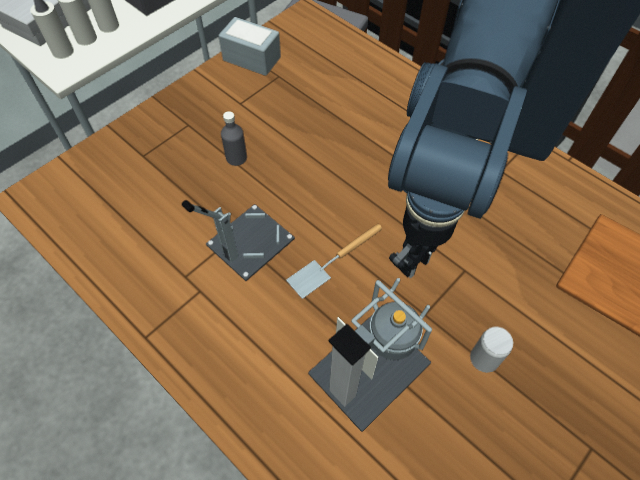

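```bash
python3 - <<'E'
from tri import *
np.set_printoptions(precision=4,suppress=True)
manip.dwell(1.5); snap('wrist','w13'); st()
for p in [(321,160),(321,230),(321,290),(345,186),(345,267),(321,186)]: print(dp('w12',p),dp('w13',p))
im=cv2.imread('pics/s12.png'); cv2.imwrite('pics/c12b.png',cv2.resize(im[185:275,165:305],None,fx=5,fy=5,interpolation=cv2.INTER_CUBIC))
for u,v in [(186,204),(188,205),(190,207),(188,208),(198,210),(204,212)]: print((u,v),dp('s12',(u,v)))
print(gp(2.1))
E
```

```text
35.42 [0.4986 0.2337 0.4   ] F [-0.14  0.56 -0.14] w 0.349
[0.504  0.2917 0.2555] [0.5044 0.2917 0.2544]
[0.5001 0.2322 0.2546] [0.5006 0.2322 0.2548]
[0.4965 0.1753 0.2546] [0.4969 0.1753 0.255 ]
[0.5228 0.269  0.2544] [0.5232 0.2692 0.2556]
[0.5195 0.1968 0.2554] [0.52   0.1967 0.2556]
[0.5026 0.2704 0.2551] [0.503  0.2704 0.2548]
(186, 204) [ 0.652  -0.2046  0.3052]
(188, 205) [ 0.6514 -0.1987  0.3069]
(190, 207) [ 0.6508 -0.1943  0.3038]
(188, 208) [ 0.6545 -0.1965  0.3019]
(198, 210) [ 0.6351 -0.1967  0.2742]
(204, 212) [ 0.6235 -0.1967  0.2544]
[ 0.6466 -0.2043  0.2972]
```

View pics/c12b.png

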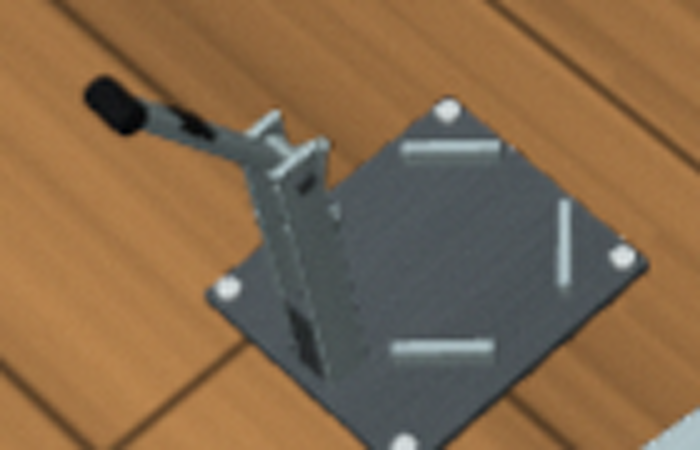

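```bash
python3 - <<'E'
from h import *
manip.move_l([.45,.10,.42],max_speed=.25)
manip.move_ptp([.6466,-.2043,.38],D()); manip.set_gripper(.6,30); st('above')
manip.move_l(tcp(2.1),max_speed=.12); st('down')
manip.set_gripper(0,30); st('pinch'); snap('wrist','w14')
E
```

```text
above 38.33 [ 0.6466 -0.2041  0.3802] F [-0.56  0.1   0.28] w 0.598
down 39.33 [ 0.6469 -0.2044  0.2792] F [0.08 0.78 0.55] w 0.599
pinch 39.68 [ 0.6469 -0.2048  0.279 ] F [-0.62 -3.01  3.99] w 0.276
```

View pics/w14.png

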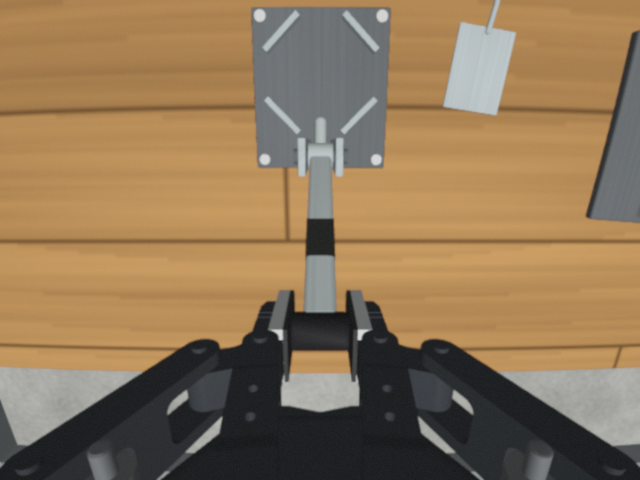

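The barrel is pinched at (320,330), with the open arm running up to the hinge at (320,155). Now I swing it shut.

```bash
python3 - <<'E'
from h import *
for a in list(np.arange(1.95,0.02,-.15))+[0.0,-.045]:
    manip.move_l(tcp(a),max_speed=.12); st(round(a,2))
manip.set_gripper(.55); st('rel'); 
p=np.array(manip.current_ee_pos())
manip.move_l([p[0],p[1],.30],max_speed=.15)
manip.move_l([.40,-.2043,.40],max_speed=.25)
snap('wrist','w15'); snap('scene','s15'); lk('wrist','clamp_grip','clamp_arm'); st()
E
```

```text
1.95 40.04 [ 0.6297 -0.2047  0.2872] F [ 4.72 -4.71  1.22] w 0.275
1.8 40.35 [ 0.6112 -0.2046  0.2928] F [ 4.09 -4.79  1.06] w 0.276
1.65 40.66 [ 0.592  -0.2046  0.2957] F [ 3.45 -4.46  2.35] w 0.272
1.5 40.97 [ 0.5726 -0.2045  0.2959] F [ 3.44 -3.97  2.48] w 0.272
1.35 41.27 [ 0.5532 -0.2045  0.2931] F [ 3.33 -4.04  4.37] w 0.275
1.2 41.58 [ 0.5343 -0.2044  0.2874] F [ 0.62 -3.59  5.2 ] w 0.269
1.05 41.89 [ 0.5164 -0.2043  0.2788] F [-2.11 -4.16  4.1 ] w 0.267
0.9 42.2 [ 0.5001 -0.2043  0.2676] F [-3.24 -2.92  4.46] w 0.275
0.75 42.51 [ 0.4856 -0.2042  0.2541] F [-2.12 -4.23  2.91] w 0.273
0.6 42.82 [ 0.4733 -0.2042  0.2386] F [-4.35 -4.42  1.44] w 0.272
0.45 43.12 [ 0.4635 -0.2041  0.2215] F [-3.36 -4.65  0.  ] w 0.272
0.3 43.43 [ 0.4564 -0.2041  0.2033] F [-3.94 -4.93 -0.52] w 0.272
0.15 43.74 [ 0.4521 -0.2041  0.1842] F [-2.2  -4.91 -1.19] w 0.273
0.0 44.05 [ 0.4507 -0.2041  0.1648] F [-2.89 -4.54 -2.31] w 0.274
-0.04 44.3 [ 0.4508 -0.2041  0.1592] F [-2.71 -4.61 -1.5 ] w 0.275
rel 44.65 [ 0.4512 -0.204   0.1601] F [ 0.34 -0.73 -0.62] w 0.548
wrist clamp_grip [([0.5075, -0.2062, 0.1858], 0.68)]
wrist clamp_arm [([0.5103, -0.2058, 0.1878], 0.62)]
 46.53 [ 0.4001 -0.2041  0.3986] F [ 0.18 -0.08  0.03] w 0.548
```

View pics/w15.png

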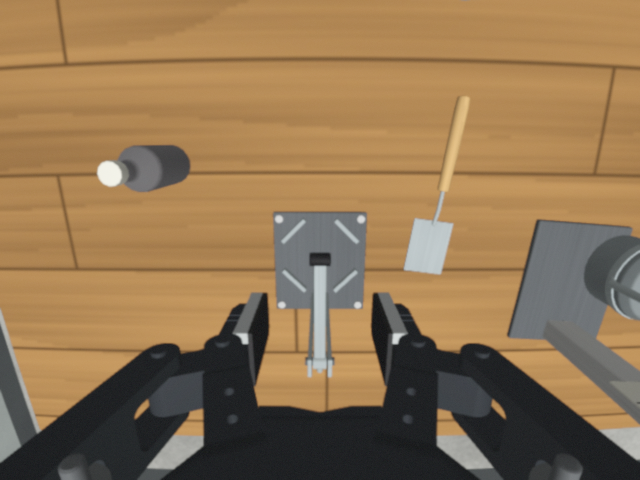

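View pics/s15.png

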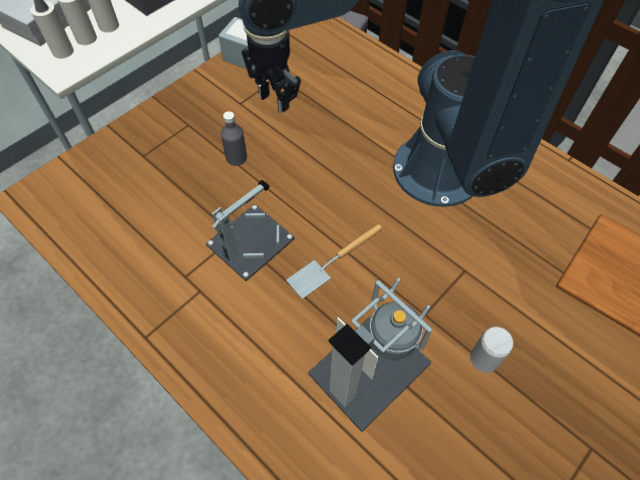

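```bash
python3 - <<'E'
from tri import *
np.set_printoptions(precision=4,suppress=True)
print(dp('w15',(320,259)),dp('w15',(320,300)),dp('w15',(320,340)), 'before', dp('w1',(316,243)))
a=cv2.imread('pics/s12.png').astype(int)[270:430,300:440];b=cv2.imread('pics/s15.png').astype(int)[270:430,300:440]
d=abs(a-b).max(2); print((d>40).sum(), np.argwhere(d>40)[:5]+[270,300])
for p in [(403,312),(399,318)]: print(dp('s12',p),dp('s15',p))
manip.sign_off(); print(manip.current_time())
E
```

```text
[ 0.4501 -0.2051  0.1882] [ 0.4999 -0.2051  0.1878] [ 0.5507 -0.2051  0.1905] before [ 0.4503 -0.2057  0.1938]
86 [[270 400]
 [270 401]
 [270 402]
 [270 403]
 [270 404]]
[0.4913 0.2353 0.2008] [0.4908 0.2351 0.1998]
[0.5059 0.2372 0.199 ] [0.5066 0.2375 0.2007]
the job is handed in; nothing more can be done
the job is handed in; nothing more can be done
```

I did the job in the order asked and handed it in, with the last clock reading at 46.5 s, and no final check failed or disagreed. `sign_off` gives no verdict.

- **Opening the hold-down arm:** I pinched the grip and swung it to 1.9 rad. After I let go, it stayed open by itself, leaning away.
- **Hanging the canister:** I lifted it by the bail, passed it over both prong tips and lowered it until the wrist force read about 0. Then I let go with no drop.
- **Hanging still:** Two looks about 1.7 s apart show the bar in both prong seats, at the same height within about 1 mm. The hook dipped about 25 mm, well short of its 60 mm stop. That puts the canister at about 4.2 N (0.42 kg). The wrist force read 4.0–4.6 N while carrying it.
- **Closing the arm:** I swung it shut on the empty cradle and released it at about -0.045 rad. The grip rests about 6 mm lower than it did on the bail, which matches the -0.05 rad expected when shut.
- **Last pictures:** The canister hangs where I left it, the drink can, sauce bottle and turner look undisturbed, and the gripper is clear of everything.

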